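# Index the leak tester's carrier and unload the canisters

## Robot

A 7-joint arm with a two-finger parallel gripper is mounted at the origin on the work surface. World frame = base frame: x ahead of the robot, y to its left, z up, the work surface at z = 0. Lengths are in mm, angles in degrees, forces in N, time in s.
With the tool pointing down it reaches from about 425 to 875 mm from the base axis. Payload 4.7 kg.
Tool frame: the origin (TCP) lies at the very end of the fingers, on their centre line; the grasp point (between the pads) lies 19 mm behind it; z points along the fingers, y is the line along which they close (so a half turn about z gives the same grasp; the last joint's range is limited). The gripper opens to 87 mm and grips with 3 to 60 N. Pads are 19 mm wide; open, the fingers measure 117 mm over their backs; the gripper's body (75 mm by 190 mm) begins 51 mm behind the grasp point.
Start: joints at [70.422, 18.392, -4.016, 83.108, 1.295, 78.541, -3.26], TCP at [226.402, -609.317, 222.587] pointing down, gripper open.
Joint ranges: [-163.93, 163.93], [-17.29, 119.83], [-79.2, 71.16], [3.27, 140.29], [-89.18, 269.18], [5.43, 117.66], [-154.24, 154.24]. Speed limits (degrees/s): [147.25, 147.25, 180, 180, 180, 180, 180].

## Interface

Orientations are given as a 3x3 rotation matrix whose columns are the frame's x, y, z axes.
In Python, from rig import arm gives the robot as it stands.
- The arm moves only by the tool carry_out, never from a script. Its argument "plan" is a list that holds one entry, the list of rows, each a list of 7 numbers: the shift along the tool's x, y, z each as a share of 0.2 m, from -1 to 1, then the turn, a rotation vector about the tool's x, y, z each as a share of pi/2 rad, from -1 to 1, then the opening, from -1 (shut) to 1 (fully open). In form: [[[dx, dy, dz, ax, ay, az, claw], ...]]. A call has 1 to 10 rows; each row is the pose to reach, as a shift and turn from the pose commanded when the call began, along the tool's axes at that moment; what a row does not reach only later rows make up. A row lasts 1/10 s, in which the tool goes at most 50 mm and 8.59 degrees, less where a joint would pass 70% of its speed; a pose out of reach is approached as far as the arm can. A call with a number of a shift or a turn outside -1 to 1 is refused whole. A call with a gripper value outside its range is refused whole. The fingers move at their own pace and stop on an object; the grip force is fixed at half the most. Time passes only in rows, so rows that repeat a pose let the fingers close. It gives the time, the measured TCP pose, the force, the opening and the grip force at its end, in the units of the state.
- arm.sense(): the state, without advancing time (a new reading comes with each control period).
- arm.read_camera(name): name is "scene" or "top" or "wrist"; returns a dict with "pixels" (384x512x3 uint8, blue, green, red), "mtx" (3x3 intrinsics, pixels), "extrinsics" (4x4, takes a point from camera to world coordinates); the wrist camera has in their place "tool_from_camera" (4x4, takes a point from camera to tool coordinates, whose origin is the TCP and whose axes are the flange's). Camera axes: x right, y down, z forward; pixel columns grow to the right and rows downward; lengths in mm; the calibration is good to about 2 mm. A picture is of the moment at which its call begins: read the wrist's pose just before it. There is no depth.
- arm.close_job(): hands the job in; it is judged then, once.
The state is a dict: "time": time; "joints": joint angles; "qvel": joint speeds; "joint_torque": joint torques, N m; "ee_pos": TCP position; "tool_rot": TCP orientation; "force": force on the tool from outside, world axes, zero at the start; "ft_torque": the same for the moment, N m; "gripper_width": opening from 0.0 (shut) to 1.0 (fully open); "finger_force": force on a finger pad.
Only numpy, scipy, OpenCV 4.12 (cv2) and the standard library are available. Lean on these libraries where they do the work, as an engineer would, in place of code of your own. Each camera call takes 0.05 s, during which the arm holds its last target. There are 200 camera calls.

## Task

The leak tester has finished with the two filter canisters on its sliding carrier. Push the carrier, canisters aboard, along its rail out from under the test head until it clicks into the unloading station, without running on to the end of the rail; then lift both canisters out of the carrier and stand them upright on the floor of the grey tote. The carrier must still be in the unloading station at the end; leave the jar and the screwdriver where they are.

Things in the scene. Friction and masses are not known exactly. Their poses are not given: they have to be found in the camera images.
- rail: the fixed leak tester: aluminium base plate 130 x 380 mm with two slide rods along its own y axis. Origin: on the bench under the middle of the rail. +y leads from the test head to the unloading station, +x away from the robot (yaw varies). A black tower 170 x 100 mm, 290 mm high, stands at its -y end (own y -0.285 to -0.185); rail's end block at own y 0.192
- carrier (a joint): how far the carrier is slid along the rail, in m: 0 is the hard stop under the test head, 0.19 the unloading station, 0.25 the stop at the rail end. Friction about 2 N; at 0.19 a sprung roller drops between two ridges and holds it (about 6 to 10 N to push in or out; it acts from about 15 mm before to 15 mm after)
- head_under (a point): centre of the underside of the white test head, which the tower holds over the start place, 172 mm above the bench; the head is 130 mm (x) by 97 mm (y), 100 mm high, and leaves 26 mm over the canisters
- carrier_mid (a point): centre of the carrier, at the height on which the canisters stand (46 mm above the bench); axes as the rail's. Aluminium plate 190 mm (x) by 90 mm (y) with a 12 mm high grey nest block on it; two 61 mm bores, 45 mm either side of this point along x, hold one canister each, standing loosely 12 mm deep
- push_top (a point): centre of the top edge of the carrier's black push plate: upright, 40 mm (x) by 14 mm (y, the slide direction), 70 mm high, on an arm on the robot's side, 150 mm from carrier_mid along own -x. Its top is 116 mm above the bench. Push it on its -y face or pinch it from above across its 14 mm
- unload_station (a point): point on the rail where carrier_mid lies when the carrier is in the unloading station. A steel flag 14 mm wide, 75 mm high stands at this station on the far side of the rail (112 mm along own x); the small steel tab on the carrier's far edge then lines up with it
- can_a: filter canister, an upright cylinder 56 mm in diameter and 100 mm high, white plastic with black ends, about 160 g; starts in the carrier's bore nearer the robot. Origin: centre of its underside, z up its axis
- can_b: the other filter canister, the same size; starts in the carrier's bore farther from the robot. Origin: centre of its underside
- tote: grey open plastic tote 250 mm (own x) by 160 mm (own y), 45 mm high, walls and floor 5 mm thick, 0.9 kg, loose on the bench to the robot's left. Origin: centre of its underside
- jar: amber glass jar with a black cap, 64 mm in diameter, 100 mm high, a bystander beside the tower. Origin: centre of its underside
- driver: screwdriver 200 mm long lying on the bench along own x, a bystander. Origin: its middle, on the bench
Not all that is in view belongs to the job. What is shaped like the can_a but brown or green is not meant.

How it is judged:
By the outcome, as a careful person would: the job done as asked, in the order asked, and still so for the second after the job is handed in, with the robot touching nothing.
It also fails if it takes over 67 s, if anything falls off the work surface, if the arm or the gripper's body presses on something with over 40 N, if the wrist force passes 120 N, or if a joint passes its speed limit or range.

## Working session

There is one attempt and no reset: what is moved stays moved. The work goes in short steps, Python scripts to look and compute and a tool call to move; the robot and the scene stay as the last step left them, time stands still between calls to the robot, and variables do not carry over. Pictures are saved under pics/ and viewed, at most 10 in all, crops included, and the job is handed in when it is done.

Besides the shell and the picture viewer there is one more tool, called after "Request:" by a JSON object that holds its "name" and its "arguments". carry_out: Moves the arm, as the interface text tells. Its arguments: {"type":"object","properties":{"plan":{"type":"array"}},"required":["plan"]}

```bash
mkdir -p pics; ls
python3 - <<'E'
from rig import arm
import cv2,numpy as np
s=arm.sense();print(s)
for n in("scene","top"):
    c=arm.read_camera(n);cv2.imwrite(f"pics/{n}0.png",c["pixels"]);np.savez(f"{n}0.npz",p=c["pixels"],K=c["mtx"],E=c["extrinsics"]);print(c["mtx"],c["extrinsics"])
E
```

```text
pics
{'time': 0.0, 'joints': array([70.42129399, 18.4370664 , -4.01613195, 83.17513117,  1.29600898,
       78.54084493, -3.26007496]), 'qvel': array([ 0.0219781 ,  0.03332031,  0.09107171,  0.12528264,  0.01214937,
       -0.07386448,  0.05714397]), 'joint_torque': array([-4.85949731e-04, -4.91293502e+01, -4.04026229e-01, -3.12523592e+01,
       -6.37664529e-02,  4.39361797e-02,  1.47004666e-04]), 'ee_pos': array([ 226.18767133, -608.78327472,  221.4821883 ]), 'tool_rot': array([[ 9.37347896e-01,  3.48393944e-01, -7.63163958e-04],
       [ 3.48394761e-01, -9.37346320e-01,  1.72244506e-03],
       [-1.15259501e-04, -1.88041257e-03, -9.99998225e-01]]), 'force': array([-0.27280335, -0.01050793, -0.32605594]), 'ft_torque': array([ 0.00831162,  0.02009086, -0.05307449]), 'finger_force': 0.0, 'gripper_width': 1.0020390232440586}
[[362.60185777   0.         261.49083304]
 [  0.         362.60185777 191.32820272]
 [  0.           0.           1.        ]] [[-4.24494959e-01  6.66282420e-01 -6.13083817e-01  1.25004928e+03]
 [ 9.05429374e-01  3.13343170e-01 -2.86380352e-01  2.42948651e+02]
 [ 1.29543242e-03 -6.76671113e-01 -7.36284271e-01  9.70348789e+02]
 [ 0.00000000e+00  0.00000000e+00  0.00000000e+00  1.00000000e+00]]
[[494.14783479   0.         263.23303825]
 [  0.         494.14783479 194.19792965]
 [  0.           0.           1.        ]] [[-2.12477067e-02 -9.97405464e-01  6.87813559e-02  4.69421653e+02]
 [-9.99701501e-01  2.03659418e-02 -1.34958468e-02 -7.95040541e+01]
 [ 1.20600343e-02 -6.90475805e-02 -9.97540469e-01  1.38163480e+03]
 [ 0.00000000e+00  0.00000000e+00  0.00000000e+00  1.00000000e+00]]
```

View pics/scene0.png

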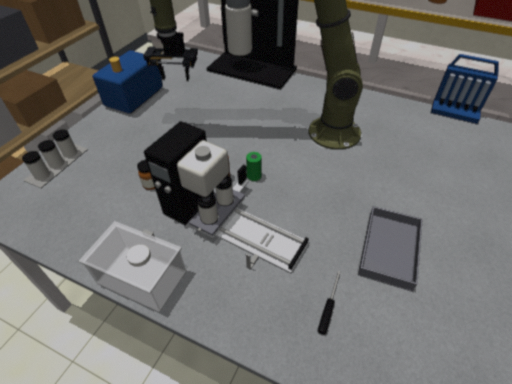

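View pics/top0.png

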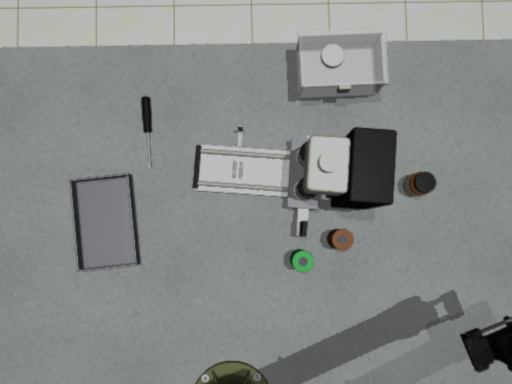

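The scene view shows two white canisters with black ends under the head, at (208,208) and (225,190). Look-alikes are the green can (254,166), the brown can (beside the tower in top view, 341,240), the three cans on the tray (35,165), (52,152) and (65,142), a white disc in the clear bin (138,255), and the amber jar (147,176). I choose the pair under the head. The tote is the dark grey tray at top (105,222), not the clear bin at (340,65).

```bash
cat > h.py <<'E'
import numpy as np,cv2
def load(n):
    d=np.load(n);return d["p"],d["K"],d["E"]
def ray(K,E,u,v):
    d=E[:3,:3]@np.linalg.solve(K,[u,v,1]);return E[:3,3],d
def onz(K,E,u,v,z):
    o,d=ray(K,E,u,v);return o+d*(z-o[2])/d[2]
def proj(K,E,P):
    c=E[:3,:3].T@(np.array(P,float)-E[:3,3]);q=K@c;return q[:2]/q[2]
E
python3 - <<'E'
from h import *
p,K,E=load("top0.npz")
cv2.imwrite("pics/topc.png",cv2.resize(p[115:275,185:385],None,fx=4,fy=4,interpolation=cv2.INTER_CUBIC)[:600])
p,K,E=load("scene0.npz")
cv2.imwrite("pics/scenec.png",cv2.resize(p[120:280,135:315],None,fx=3.7,fy=3.7,interpolation=cv2.INTER_CUBIC))
E
```

```text
(no output)
```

View pics/topc.png

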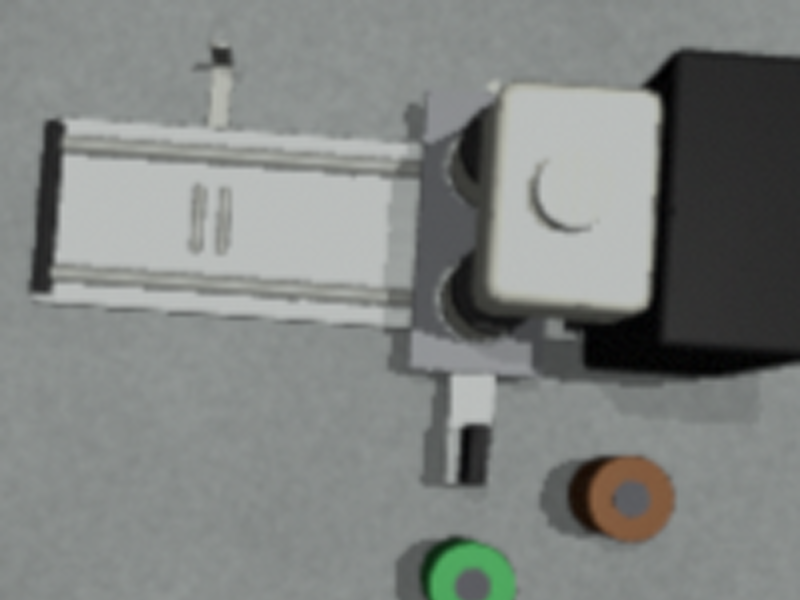

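View pics/scenec.png

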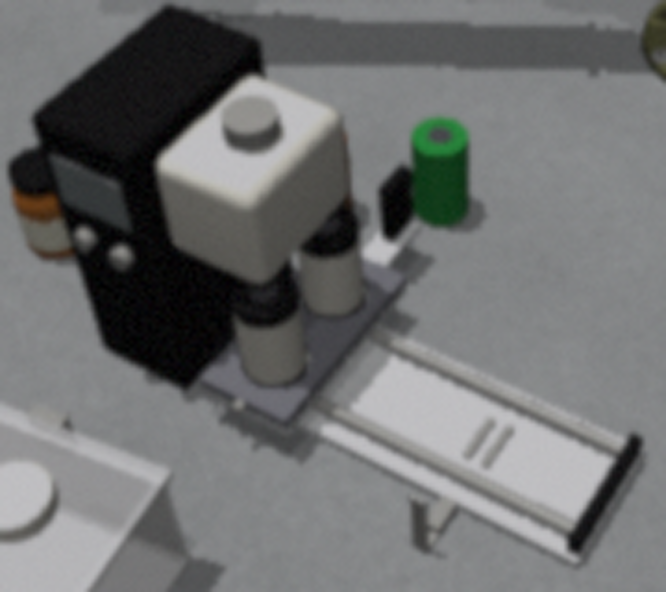

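The top crop shows the rail with its end block at crop (45,205), the detent ridges at (198,218) and (223,220), the push plate's top at about (479,454), the flag at (220,55), the brown can at (632,498) and the green can at (472,585). The scene crop confirms the pair of white canisters with black caps under the head, at (270,330) and (332,260).

Run:
```python
from h import *
np.set_printoptions(precision=1,suppress=True)
p,K,E=load("top0.npz")
f=lambda x,y,z:onz(K,E,185+(x+.5)/4-.5,115+(y+.5)/4-.5,z)
for z in(6,12):
  a,b=f(30,298,z),f(410,326,z);c,d=f(62,118,z),f(425,145,z)
  for q in(b-a,d-c): print("dir",np.degrees(np.arctan2(q[0],-q[1])))
  print("end mid",(a+c)/2, np.linalg.norm(a-c))
  print("ridges",f(198,218,z),f(223,220,z))
print("endblock top",f(56,120,35),f(40,292,35))
print("push top",f(479,454,116), [f(*q,116)for q in((470,425),(490,425),(486,485),(464,485))])
print("plate corners near-left/right",f(411,368,36),f(533,375,36),"far-left",f(428,92,36))
print("nest?")
print("head corners top",[f(*q,272)for q in((500,86),(662,95),(648,312),(490,308))])
print("flag",f(220,60,75),f(222,48,75))
print("brown",f(632,498,100),"green",f(472,585,100))
# tote
hsv=cv2.cvtColor(p,cv2.COLOR_BGR2GRAY)
m=(hsv<75).astype(np.uint8);m[:,:60]=0;m[:,150:]=0;m[:165]=0;m[280:]=0
m=cv2.morphologyEx(m,cv2.MORPH_CLOSE,np.ones((9,9)))
cs,_=cv2.findContours(m,0,1);c=max(cs,key=cv2.contourArea);print(cv2.minAreaRect(c))
for q in cv2.boxPoints(cv2.minAreaRect(c)):print(q,onz(K,E,*q,45)[:2])
pt=p[160:285,55:155];cv2.imwrite("pics/totec.png",cv2.resize(pt,None,fx=4,fy=4,interpolation=cv2.INTER_CUBIC))
```

```text
dir -5.394065721917749
dir -5.3970406507269
end mid [645.6  87.9   6. ] 128.4394994912154
ridges [636.3 -18.2   6. ] [634.5 -35.6   6. ]
dir -5.394065721917758
dir -5.397040650726899
end mid [644.8  87.1  12. ] 127.87929485186062
ridges [635.5 -18.4  12. ] [633.8 -35.8  12. ]
endblock top [702.3  76.8  35. ] [584.1  89.2  35. ]
push top [ 467.6 -200.   116. ] [array([ 486.2, -194.7,  116. ]), array([ 485.9, -207.6,  116. ]), array([ 447.7, -203.9,  116. ]), array([ 448. , -189.9,  116. ])]
plate corners near-left/right [ 526.9 -162.8   36. ] [ 520.4 -245.9   36. ] far-left [ 716.7 -179.2   36. ]
nest?
head corners top [array([ 676. , -202.7,  272. ]), array([ 669.1, -294.8,  272. ]), array([ 545.6, -282.7,  272. ]), array([ 549.7, -193.6,  272. ])]
flag [733.8 -37.8  75. ] [741.9 -39.2  75. ]
brown [ 437.  -299.9  100. ] green [ 383.4 -194.7  100. ]
((104.88814544677734, 221.51083374023438), (90.12733459472656, 61.71169662475586), 84.47245788574219)
[ 69.8 179.6] [611.7 424.5]
[131.3 173.7] [624.6 258.9]
[139.9 263.4] [382.6 236.4]
[ 78.5 269.3] [370.5 400.1]
```

View pics/totec.png

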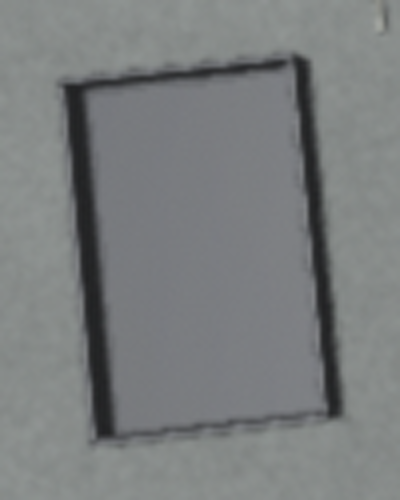

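The tote crop shows the dark grey tote squarely, with corners at crop (62,82), (300,55), (343,415) and (95,440). Its centre is at about (497,330) and its yaw is about 5°. The rail's yaw is −5.4°. carrier_mid is at about (617,−215), and the station at about (635,−26) agrees with the ridges.

Request:
{"name": "carry_out", "arguments": {"plan": [[[0.92,-0.75,0,0,0,0.287,1],[0.92,-0.75,0,0,0,0.287,1],[0.92,-0.75,0,0,0,0.287,1],[0.92,-0.75,0,0,0,0.287,1],[0.92,-0.75,0,0,0,0.287,1],[0.92,-0.75,0,0,0,0.287,1],[0.92,-0.75,0,0,0,0.287,1],[0.92,-0.75,0,0,0,0.287,1]]]}}

```text
time: 0.9
ee_pos: [345.5, -405.8, 222.3]
tool_rot: [[0.995, -0.097, -0.001], [-0.097, -0.995, -0.0], [-0.001, 0.0, -1.0]]
force: [-0.8, -0.2, -0.4]
gripper_width: 1.002
finger_force: 0.0
```

```bash
cat > rel.py <<'E'
import sys,numpy as np
from rig import arm
np.set_printoptions(precision=3,suppress=True)
def rel(t,yang=-95.4):
    s=arm.sense();R=s["tool_rot"];d=R.T@(np.array(t)-s["ee_pos"])
    a=np.degrees(np.arctan2(R[1,1],R[0,1]))
    print("t",s["time"],"pos",s["ee_pos"],"Rz",R[:,2],"yang",a,"shift",d/200,"az",((a-yang+180)%360-180)/90,"F",s["force"],"w",s["gripper_width"])
if __name__=="__main__":
    a=[float(x) for x in sys.argv[1:]];rel(a[:3],*a[3:])
E
python3 rel.py 467.6 -200 170
```

```text
t 0.9 pos [ 345.512 -405.775  222.328] Rz [-0.001 -0.    -1.   ] yang -95.55443793257612 shift [ 0.508 -1.083  0.261] az -0.0017159770286235066 F [-0.792 -0.234 -0.384] w 1.0016886902600148
```

Request:
{"name": "carry_out", "arguments": {"plan": [[[0.505,-1,0,0,0,0,1],[0.505,-1,0,0,0,0,1],[0.505,-1,0,0,0,0,1],[0.505,-1,0.1,0,0,0,1],[0.505,-1,0.26,0,0,0,1],[0.505,-1,0.26,0,0,0,1],[0.505,-1,0.26,0,0,0,1],[0.505,-1,0.26,0,0,0,1]]]}}

```text
time: 1.7
ee_pos: [465.9, -217.8, 171.3]
tool_rot: [[0.995, -0.099, 0.001], [-0.099, -0.995, -0.001], [0.001, 0.001, -1.0]]
force: [0.1, -0.1, -0.3]
gripper_width: 0.999
finger_force: 0.0
```

Run:
```python
from rel import *
import cv2
rel([467.6,-200,82])
s=arm.sense();c=arm.read_camera("wrist");print(c["tool_from_camera"],c["mtx"])
T=np.eye(4);T[:3,:3]=s["tool_rot"];T[:3,3]=s["ee_pos"];E=T@c["tool_from_camera"]
from h import *
np.savez("w1.npz",p=c["pixels"],K=c["mtx"],E=E)
print("exp push px",proj(c["mtx"],E,[467.6,-200,116]))
cv2.imwrite("pics/w1.png",c["pixels"])
```

```text
t 1.7 pos [ 465.867 -217.758  171.264] Rz [ 0.001 -0.001 -1.   ] yang -95.66464357672926 shift [-0.001 -0.09   0.446] az -0.002940484185880779 F [ 0.136 -0.059 -0.297] w 0.9985620485680999
[[   0.      -0.959   -0.283   79.098]
 [   1.       0.       0.       0.231]
 [   0.      -0.283    0.959 -162.379]
 [   0.       0.       0.       1.   ]] [[270.015   0.    251.923]
 [  0.    270.015 192.025]
 [  0.      0.      1.   ]]
exp push px [230.73  208.696]
```

View pics/w1.png

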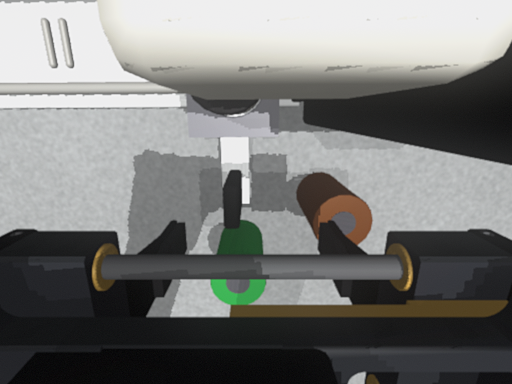

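The wrist view shows the push plate's top at about (233,203), close to the expected (231,209). The fingers straddle it, and the green (238,285) and brown (343,222) cans are clear. Next I lower and pinch.

Request:
{"name": "carry_out", "arguments": {"plan": [[[0,-0.09,0.1,0,0,0,1],[0,-0.09,0.25,0,0,0,1],[0,-0.09,0.4,0,0,0,1],[0,-0.09,0.445,0,0,0,1],[0,-0.09,0.445,0,0,0,1],[0,-0.09,0.445,0,0,0,-1],[0,-0.09,0.445,0,0,0,-1],[0,-0.09,0.445,0,0,0,-1],[0,-0.09,0.445,0,0,0,-1],[0,-0.09,0.445,0,0,0,-1]]]}}

```text
time: 2.75
ee_pos: [468.1, -197.3, 82.0]
tool_rot: [[0.995, -0.095, 0.001], [-0.095, -0.995, -0.001], [0.001, 0.0, -1.0]]
force: [-0.0, -0.3, 0.1]
gripper_width: 0.632
finger_force: 0.0
```

```bash
python3 rel.py 485.5 -11 82
```

```text
t 2.75 pos [ 468.083 -197.31    81.996] Rz [ 0.001 -0.001 -1.   ] yang -95.44509295131694 shift [-0.002 -0.936 -0.   ] az -0.0005010327924101905 F [-0.007 -0.27   0.127] w 0.6324329552501218
```

Request:
{"name": "carry_out", "arguments": {"plan": [[[0,0,0,0,0,0,-1],[0,0,0,0,0,0,-1],[0,0,0,0,0,0,-1],[0,0,0,0,0,0,-1],[0,0,0,0,0,0,-1],[0,0,0,0,0,0,-1],[0,0,0,0,0,0,-1],[0,0,0,0,0,0,-1]]]}}

```text
time: 3.55
ee_pos: [467.8, -197.5, 81.5]
tool_rot: [[0.995, -0.095, -0.0], [-0.095, -0.995, -0.0], [0.0, 0.0, -1.0]]
force: [-0.1, -1.4, -0.3]
gripper_width: 0.156
finger_force: 30.0
```

```bash
python3 rel.py 485.5 -11 82
```

```text
t 3.55 pos [ 467.794 -197.506   81.521] Rz [-0. -0. -1.] yang -95.44930470631189 shift [-0.    -0.937 -0.003] az -0.0005478300701320728 F [-0.062 -1.438 -0.296] w 0.15648906426316386
```

Request:
{"name": "carry_out", "arguments": {"plan": [[[0,-0.03,0,0,0,0,-1],[0,-0.1,0,0,0,0,-1],[0,-0.2,0,0,0,0,-1],[0,-0.3,0,0,0,0,-1],[0,-0.4,0,0,0,0,-1],[0,-0.5,0,0,0,0,-1],[0,-0.6,0,0,0,0,-1],[0,-0.7,0,0,0,0,-1],[0,-0.77,0,0,0,0,-1],[0,-0.8,0,0,0,0,-1]]]}}

```text
time: 4.55
ee_pos: [482.9, -35.2, 81.5]
tool_rot: [[0.996, -0.092, -0.0], [-0.092, -0.996, 0.001], [-0.0, -0.001, -1.0]]
force: [0.8, -1.6, -0.6]
gripper_width: 0.153
finger_force: 30.0
```

Request:
{"name": "carry_out", "arguments": {"plan": [[[0,-0.02,0,0,0,0,-1],[0,-0.04,0,0,0,0,-1],[0,-0.06,0,0,0,0,-1],[0,-0.06,0,0,0,0,-1]]]}}

```text
time: 4.95
ee_pos: [483.6, -27.4, 81.5]
tool_rot: [[0.995, -0.096, -0.001], [-0.096, -0.995, -0.002], [-0.001, 0.002, -1.0]]
force: [-2.0, -4.3, 1.6]
gripper_width: 0.161
finger_force: 30.0
```

Request:
{"name": "carry_out", "arguments": {"plan": [[[0,-0.02,0,0,0,0,-1],[0,-0.03,0,0,0,0,-1],[0,-0.03,0,0,0,0,-1]]]}}

```text
time: 5.25
ee_pos: [484.4, -18.8, 81.5]
tool_rot: [[0.996, -0.094, -0.001], [-0.094, -0.996, 0.001], [-0.001, -0.001, -1.0]]
force: [-2.4, 0.1, 2.0]
gripper_width: 0.161
finger_force: 30.0
```

Request:
{"name": "carry_out", "arguments": {"plan": [[[0,-0.01,0,0,0,0,-1],[0,-0.02,0,0,0,0,-1],[0,-0.02,0,0,0,0,-1]]]}}

```text
time: 5.55
ee_pos: [484.9, -14.1, 81.5]
tool_rot: [[0.996, -0.094, -0.001], [-0.094, -0.996, 0.002], [-0.001, -0.002, -1.0]]
force: [-2.7, 3.9, 1.3]
gripper_width: 0.159
finger_force: 30.0
```

```bash
python3 rel.py 485.5 -11 82
```

```text
t 5.55 pos [484.884 -14.078  81.498] Rz [-0.001  0.002 -1.   ] yang -95.37387744389365 shift [ 0.002 -0.016 -0.002] az 0.00029025062340413873 F [-2.709  3.893  1.335] w 0.1592914623676099
```

Request:
{"name": "carry_out", "arguments": {"plan": [[[0,-0.01,0,0,0,0,-1],[0,-0.015,0,0,0,0,-1],[0,-0.015,0,0,0,0,-1]]]}}

```text
time: 5.85
ee_pos: [484.9, -13.4, 81.5]
tool_rot: [[0.995, -0.095, -0.001], [-0.095, -0.995, -0.001], [-0.001, 0.001, -1.0]]
force: [-5.0, 0.2, 4.5]
gripper_width: 0.159
finger_force: 30.0
```

```bash
python3 rel.py 485.5 -11 82
```

```text
t 5.85 pos [484.921 -13.394  81.49 ] Rz [-0.001 -0.001 -1.   ] yang -95.45483154544202 shift [ 0.002 -0.012 -0.003] az -0.0006092393938003068 F [-4.999  0.238  4.546] w 0.1587549180537016
```

Request:
{"name": "carry_out", "arguments": {"plan": [[[0,0,0,0,0,0,1],[0,0,0,0,0,0,1],[0,0,0,0,0,0,1],[0,0,0,0,0,0,1],[0,0,0,0,0,0,1],[0,0,0,0,0,0,1],[0,0,-0.2,0,0,0,1],[0,0,-0.45,0,0,0,1],[0,0,-0.5,0,0,0,1],[0,0,-0.5,0,0,0,1]]]}}

```text
time: 6.85
ee_pos: [487.1, -13.0, 183.8]
tool_rot: [[0.995, -0.095, 0.005], [-0.095, -0.995, -0.001], [0.005, 0.001, -1.0]]
force: [-0.6, 0.4, -0.4]
gripper_width: 0.961
finger_force: 0.0
```

Run:
```python
from rel import *
from h import *
rel([590,-22,170])
for n in("scene","top"):
    c=arm.read_camera(n);np.savez(f"{n}1.npz",p=c["pixels"],K=c["mtx"],E=c["extrinsics"])
    if n=="top": a=c["pixels"][115:245,190:300]
    else: b=c["pixels"][160:290,185:315]
a=cv2.resize(a,None,fx=4,fy=4,interpolation=cv2.INTER_CUBIC);b=cv2.resize(b,(350,520),interpolation=cv2.INTER_CUBIC) if 0 else cv2.resize(b,None,fx=2.7,fy=4,interpolation=cv2.INTER_CUBIC)
cv2.imwrite("pics/both1.png",np.hstack([a,b]))
```

```text
t 6.85 pos [487.123 -13.049 183.845] Rz [ 0.005 -0.001 -1.   ] yang -95.44570441325143 shift [ 0.516 -0.004  0.072] az -0.0005078268139047597 F [-0.553  0.364 -0.413] w 0.9609021414652588
```

View pics/both1.png

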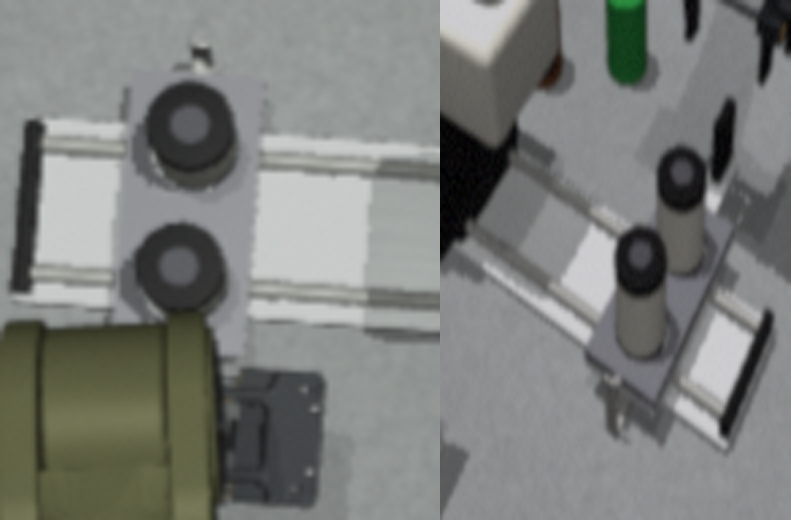

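The carrier is at the station with the tab lined up with the flag, at crop (197,68) and (201,50). Both canisters stand upright, with top centres at crop (190,127) and (180,268).

Run:
```python
from rel import *
from h import *
p,K,E=load("top1.npz")
f=lambda x,y,z:onz(K,E,190+(x+.5)/4-.5,115+(y+.5)/4-.5,z)[:2]
b,a=f(190,127,146),f(180,268,146)
print("b",b,"a",a,"mid",(a+b)/2, "plate far-left",f(128,78,36),f(266,85,36))
rel([*a,160]);rel([*b,160])
```

```text
b [676.834 -32.955] a [587.704 -25.115] mid [632.269 -29.035] plate far-left [730.111  13.187] [723.448 -81.57 ]
t 6.95 pos [484.74  -13.12  180.512] Rz [-0.001 -0.    -1.   ] yang -95.44803707182344 shift [0.518 0.011 0.102] az -0.0005337452424827107 F [-0.362  0.361 -2.199] w 0.983366740265409
t 6.95 pos [484.74  -13.12  180.512] Rz [-0.001 -0.    -1.   ] yang -95.44803707182344 shift [0.966 0.008 0.101] az -0.0005337452424827107 F [-0.362  0.361 -2.199] w 0.983366740265409
```

Request:
{"name": "carry_out", "arguments": {"plan": [[[0.15,0.008,0,0,0,0,1],[0.35,0.008,0,0,0,0,1],[0.5,0.008,0,0,0,0,1],[0.52,0.008,0,0,0,0,1],[0.52,0.008,0,0,0,0,1],[0.52,0.008,0.15,0,0,0,1],[0.52,0.008,0.3,0,0,0,1],[0.52,0.008,0.4,0,0,0,1],[0.52,0.008,0.415,0,0,0,1],[0.52,0.008,0.415,0,0,0,1]]]}}

```text
time: 7.95
ee_pos: [587.4, -24.3, 98.0]
tool_rot: [[0.996, -0.094, -0.002], [-0.094, -0.996, -0.0], [-0.002, 0.0, -1.0]]
force: [0.2, 0.7, 0.2]
gripper_width: 1.0
finger_force: 0.0
```

Request:
{"name": "carry_out", "arguments": {"plan": [[[0,0,0,0,0,0,-1],[0,0,0,0,0,0,-1],[0,0,0,0,0,0,-1],[0,0,0,0,0,0,-1],[0,0,0,0,0,0,-1],[0,0,0,0,0,0,-1],[0,0,0,0,0,0,-1],[0,0,0,0,0,0,-1]]]}}

```text
time: 8.75
ee_pos: [589.0, -24.6, 98.9]
tool_rot: [[0.995, -0.095, 0.0], [-0.095, -0.995, -0.0], [0.0, 0.0, -1.0]]
force: [-1.1, -0.1, 2.9]
gripper_width: 0.636
finger_force: 30.0
```

```bash
python3 rel.py 437.5 324.4 157
```

```text
t 8.75 pos [588.963 -24.579  98.878] Rz [ 0. -0. -1.] yang -95.44744612464982 shift [-0.919 -1.665 -0.291] az -0.0005271791627756607 F [-1.107 -0.06   2.942] w 0.6358584316968094
```

Request:
{"name": "carry_out", "arguments": {"plan": [[[0,0,-0.04,0,0,0,-1],[0,0,-0.12,0,0,0,-1],[0,0,-0.24,0,0,0,-1],[0,0,-0.36,0,0,0,-1],[-0.02,-0.05,-0.4,0,0,0,-1],[-0.1,-0.2,-0.4,0,0,0,-1],[-0.2,-0.4,-0.4,0,0,0,-1],[-0.32,-0.6,-0.4,0,0,0,-1],[-0.42,-0.75,-0.4,0,0,0,-1],[-0.46,-0.83,-0.4,0,0,0,-1]]]}}

```text
time: 9.75
ee_pos: [509.8, 154.6, 178.6]
tool_rot: [[0.996, -0.089, -0.001], [-0.089, -0.996, 0.001], [-0.001, -0.001, -1.0]]
force: [0.1, 0.0, -1.1]
gripper_width: 0.636
finger_force: 30.0
```

Request:
{"name": "carry_out", "arguments": {"plan": [[[-0.1,-0.2,0,0,0,0,-1],[-0.2,-0.4,0,0,0,0,-1],[-0.32,-0.6,0,0,0,0,-1],[-0.41,-0.75,0,0,0,0,-1],[-0.45,-0.81,0,0,0,0,-1],[-0.45,-0.81,0,0,0,0,-1]]]}}

```text
time: 10.35
ee_pos: [435.7, 322.8, 178.6]
tool_rot: [[0.996, -0.088, -0.001], [-0.088, -0.996, 0.001], [-0.001, -0.001, -1.0]]
force: [-0.6, 0.9, -2.0]
gripper_width: 0.637
finger_force: 30.0
```

Run:
```python
from rel import *
from h import *
rel([437.5,324.4,60])
c=arm.read_camera("top");p,K,E=c["pixels"],c["mtx"],c["extrinsics"]
cv2.imwrite("pics/t2.png",cv2.resize(p[100:300,50:310],None,fx=3,fy=3,interpolation=cv2.INTER_CUBIC))
```

```text
t 10.35 pos [435.663 322.755 178.59 ] Rz [-0.001  0.001 -1.   ] yang -95.05823340563177 shift [ 0.009 -0.008  0.593] az 0.003797406604091533 F [-0.572  0.857 -1.966] w 0.6367093023923337
```

View pics/t2.png

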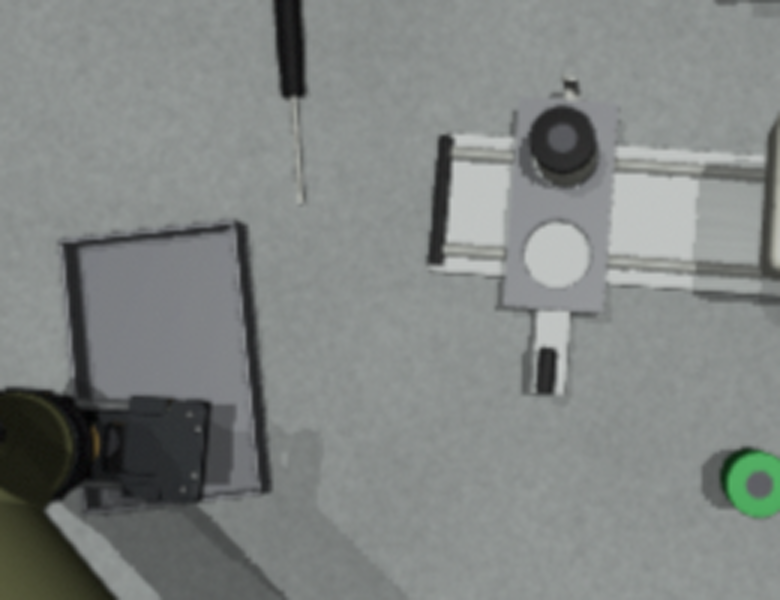

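The carrier still lines up with the flag, with its near bore empty at (557,255) and can_b at (563,140). The held can is over the near end of the tote. Next I lower it.

Request:
{"name": "carry_out", "arguments": {"plan": [[[0.01,-0.008,0.1,0,0,0,-1],[0.01,-0.008,0.25,0,0,0,-1],[0.01,-0.008,0.4,0,0,0,-1],[0.01,-0.008,0.5,0,0,0,-1],[0.01,-0.008,0.56,0,0,0,-1],[0.01,-0.008,0.585,0,0,0,-1],[0.01,-0.008,0.595,0,0,0,-1],[0.01,-0.008,0.6,0,0,0,-1],[0.01,-0.008,0.6,0,0,0,-1]]]}}

```text
time: 11.3
ee_pos: [441.5, 321.0, 59.4]
tool_rot: [[0.995, -0.095, 0.001], [-0.095, -0.995, 0.001], [0.001, -0.001, -1.0]]
force: [0.0, -0.2, -1.6]
gripper_width: 0.64
finger_force: 30.0
```

```bash
python3 rel.py 437.5 324.4 58
```

```text
t 11.3 pos [441.491 321.029  59.395] Rz [ 0.001  0.001 -1.   ] yang -95.45199078908779 shift [-0.021 -0.015  0.007] az -0.0005776754343085283 F [ 0.047 -0.161 -1.553] w 0.6404706633112542
```

Request:
{"name": "carry_out", "arguments": {"plan": [[[0,0,0.006,0,0,0,-1],[0,0,0.006,0,0,0,-1],[0,0,0.006,0,0,0,1],[0,0,0.006,0,0,0,1],[0,0,0.006,0,0,0,1],[0,0,0.006,0,0,0,1],[0,0,0.006,0,0,0,1],[0,0,-0.1,0,0,0,1],[0,0,-0.3,0,0,0,1],[0,0,-0.52,0,0,0,1]]]}}

```text
time: 12.3
ee_pos: [439.9, 320.1, 162.6]
tool_rot: [[0.996, -0.095, -0.003], [-0.095, -0.996, -0.001], [-0.003, 0.001, -1.0]]
force: [1.2, -0.7, 0.2]
gripper_width: 1.0
finger_force: 0.0
```

Request:
{"name": "carry_out", "arguments": {"plan": [[[0,0,-0.1,0,0,0,1],[0.1,0.2,-0.1,0,0,0,1],[0.2,0.4,-0.1,0,0,0,1],[0.3,0.6,-0.1,0,0,0,1],[0.42,0.8,-0.1,0,0,0,1],[0.5,0.95,-0.1,0,0,0,1],[0.5,0.95,-0.1,0,0,0,1]]]}}

```text
time: 13.0
ee_pos: [524.4, 115.3, 182.1]
tool_rot: [[0.995, -0.105, 0.0], [-0.105, -0.995, -0.003], [0.0, 0.003, -1.0]]
force: [0.0, 0.3, 0.6]
gripper_width: 1.001
finger_force: 0.0
```

```bash
python3 rel.py 678.2 -32.5 185
```

```text
t 13.0 pos [524.446 115.253 182.08 ] Rz [ 0.    -0.003 -1.   ] yang -96.00349290644859 shift [ 0.842  0.654 -0.012] az -0.0067054767383177075 F [0.02  0.296 0.579] w 1.0009033947893358
```

Request:
{"name": "carry_out", "arguments": {"plan": [[[0.15,0.12,0,0,0,0,1],[0.32,0.26,0,0,0,0,1],[0.5,0.4,0,0,0,0,1],[0.68,0.55,0,0,0,0,1],[0.8,0.65,0,0,0,0,1],[0.845,0.68,0,0,0,0,1],[0.845,0.68,0,0,0,0,1],[0.845,0.68,0,0,0,0,1]]]}}

```text
time: 13.8
ee_pos: [676.9, -26.8, 182.4]
tool_rot: [[0.996, -0.092, -0.001], [-0.092, -0.996, 0.002], [-0.001, -0.001, -1.0]]
force: [-0.2, 0.6, 0.5]
gripper_width: 1.0
finger_force: 0.0
```

```bash
python3 rel.py 678.2 -32.5 98
```

```text
t 13.8 pos [676.925 -26.827 182.445] Rz [-0.001  0.002 -1.   ] yang -95.30505249954004 shift [0.009 0.028 0.422] az 0.0010549722273329584 F [-0.165  0.638  0.453] w 1.0003460544951464
```

Request:
{"name": "carry_out", "arguments": {"plan": [[[0.008,0.026,0,0,0,0,1],[0.008,0.026,0.02,0,0,0,1],[0.008,0.026,0.15,0,0,0,1],[0.008,0.026,0.3,0,0,0,1],[0.008,0.026,0.4,0,0,0,1],[0.008,0.026,0.42,0,0,0,1],[0.008,0.026,0.42,0,0,0,1]]]}}

```text
time: 14.5
ee_pos: [678.2, -34.3, 98.2]
tool_rot: [[0.996, -0.094, -0.001], [-0.094, -0.996, 0.0], [-0.001, 0.0, -1.0]]
force: [0.1, -1.0, 0.6]
gripper_width: 1.001
finger_force: 0.0
```

Request:
{"name": "carry_out", "arguments": {"plan": [[[0,0,0,0,0,0,-1],[0,0,0,0,0,0,-1],[0,0,0,0,0,0,-1],[0,0,0,0,0,0,-1],[0,0,0,0,0,0,-1],[0,0,0,0,0,0,-1],[0,0,0,0,0,0,-1],[0,0,0,0,0,0,-1]]]}}

```text
time: 15.3
ee_pos: [679.1, -34.1, 99.0]
tool_rot: [[0.996, -0.095, 0.001], [-0.095, -0.996, 0.0], [0.001, -0.001, -1.0]]
force: [-0.8, 1.7, 2.5]
gripper_width: 0.637
finger_force: 30.0
```

```bash
python3 rel.py 557 335.6 180
```

```text
t 15.3 pos [679.136 -34.115  98.99 ] Rz [ 0.001  0.    -1.   ] yang -95.42484886076333 shift [-0.782 -1.783 -0.405] az -0.0002760984529257055 F [-0.78   1.723  2.547] w 0.6371792040443921
```

Request:
{"name": "carry_out", "arguments": {"plan": [[[0,0,-0.04,0,0,0,-1],[0,0,-0.12,0,0,0,-1],[0,0,-0.24,0,0,0,-1],[0,0,-0.36,0,0,0,-1],[-0.02,-0.05,-0.4,0,0,0,-1],[-0.08,-0.2,-0.4,0,0,0,-1],[-0.17,-0.4,-0.4,0,0,0,-1],[-0.26,-0.6,-0.4,0,0,0,-1],[-0.35,-0.8,-0.4,0,0,0,-1],[-0.4,-0.9,-0.4,0,0,0,-1]]]}}

```text
time: 16.3
ee_pos: [613.2, 158.2, 178.7]
tool_rot: [[0.996, -0.088, -0.001], [-0.088, -0.996, 0.002], [-0.002, -0.002, -1.0]]
force: [-1.0, 0.3, -1.2]
gripper_width: 0.638
finger_force: 29.9
```

Request:
{"name": "carry_out", "arguments": {"plan": [[[-0.08,-0.2,0,0,0,0,-1],[-0.17,-0.4,0,0,0,0,-1],[-0.26,-0.6,0,0,0,0,-1],[-0.34,-0.76,0,0,0,0,-1],[-0.38,-0.86,0,0,0,0,-1],[-0.38,-0.86,0,0,0,0,-1],[-0.38,-0.86,0,0,0,0,-1],[-0.38,-0.86,0,0,0,0,-1]]]}}

```text
time: 17.1
ee_pos: [557.6, 328.7, 178.2]
tool_rot: [[0.995, -0.097, 0.0], [-0.097, -0.995, -0.002], [0.0, 0.002, -1.0]]
force: [1.1, -0.3, -1.1]
gripper_width: 0.64
finger_force: 29.9
```

```bash
python3 rel.py 557 335.6 59
```

```text
t 17.1 pos [557.583 328.698 178.207] Rz [ 0.    -0.002 -1.   ] yang -95.56569047010059 shift [-0.006 -0.035  0.596] az -0.001841005223339683 F [ 1.101 -0.314 -1.081] w 0.6396175310083171
```

Request:
{"name": "carry_out", "arguments": {"plan": [[[0,-0.02,0.1,0,0,0,-1],[0,-0.02,0.25,0,0,0,-1],[0,-0.02,0.4,0,0,0,-1],[0,-0.02,0.5,0,0,0,-1],[0,-0.02,0.56,0,0,0,-1],[0,-0.02,0.58,0,0,0,-1],[0,-0.02,0.59,0,0,0,-1],[0,-0.02,0.595,0,0,0,-1],[0,-0.02,0.595,0,0,0,-1]]]}}

```text
time: 18.0
ee_pos: [557.9, 334.9, 60.6]
tool_rot: [[0.995, -0.095, 0.002], [-0.095, -0.995, 0.001], [0.002, -0.001, -1.0]]
force: [0.4, 1.2, -0.9]
gripper_width: 0.637
finger_force: 29.9
```

```bash
python3 rel.py 557 335.6 58
```

```text
t 18.0 pos [557.916 334.896  60.586] Rz [ 0.002  0.001 -1.   ] yang -95.4487042158565 shift [-0.005 -0.003  0.013] az -0.0005411579539611466 F [ 0.443  1.151 -0.865] w 0.6372409478194108
```

Request:
{"name": "carry_out", "arguments": {"plan": [[[0,0,0.01,0,0,0,-1],[0,0,0.01,0,0,0,-1],[0,0,0.01,0,0,0,1],[0,0,0.01,0,0,0,1],[0,0,0.01,0,0,0,1],[0,0,0.01,0,0,0,1],[0,0,0.01,0,0,0,1],[0,0,-0.1,0,0,0,1],[0,0,-0.3,0,0,0,1],[0,0,-0.52,0,0,0,1]]]}}

```text
time: 19.0
ee_pos: [556.4, 333.9, 163.4]
tool_rot: [[0.996, -0.095, -0.003], [-0.095, -0.996, -0.001], [-0.003, 0.002, -1.0]]
force: [0.9, -0.3, 0.9]
gripper_width: 0.998
finger_force: 0.0
```

Request:
{"name": "carry_out", "arguments": {"plan": [[[0,0,-0.2,0,0,0,1],[0,0.2,-0.25,0,0,0,1],[0,0.45,-0.25,0,0,0,1],[0,0.65,-0.25,0,0,0,1],[0,0.7,-0.25,0,0,0,1],[0,0.7,-0.25,0,0,0,1]]]}}

```text
time: 19.6
ee_pos: [544.5, 192.7, 213.7]
tool_rot: [[0.995, -0.099, 0.001], [-0.099, -0.995, -0.001], [0.001, 0.001, -1.0]]
force: [0.0, 0.7, -0.4]
gripper_width: 1.0
finger_force: 0.0
```

Run:
```python
from rel import *
from h import *
rel([557,200,200])
a=arm.read_camera("top")["pixels"][100:300,50:310];b=arm.read_camera("scene")["pixels"][130:330,190:440]
cv2.imwrite("pics/f.png",np.hstack([cv2.resize(x,(400,560),interpolation=cv2.INTER_CUBIC) for x in(a,b)]))
```

```text
t 19.6 pos [544.505 192.687 213.682] Rz [ 0.001 -0.001 -1.   ] yang -95.68747366297103 shift [ 0.058 -0.043  0.068] az -0.0031941518107891573 F [ 0.003  0.704 -0.396] w 1.0003599245885315
```

View pics/f.png

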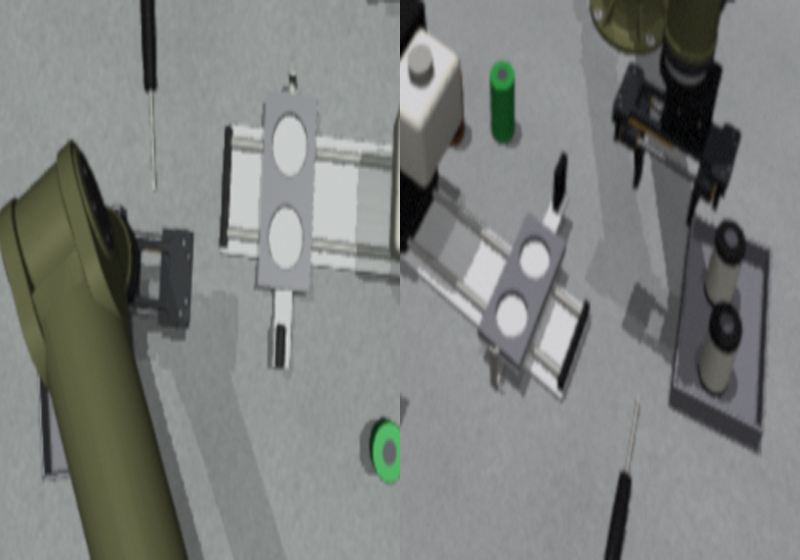

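Both canisters stand upright in the tote, at right-half pixels (724,265) and (718,350). The carrier, its bores empty, lines up with the flag at (291,85), and the gripper is clear.

```bash
python3 -c "
from rig import arm
print(arm.close_job())"
```

```text
the job is handed in; nothing more can be done
None
```

The job is handed in at about 20 s of the 67 s allowed: the carrier is in the unloading station, both canisters stand upright in the grey tote, and the jar and screwdriver were not touched.

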